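Check a stack cutter's back gauge with an engineer's square

ROBOT

A 7-joint arm with a two-finger parallel gripper is mounted at the origin on the work surface. World frame = base frame: x ahead of the robot, y to its left, z up, the work surface at z = 0. Lengths are in m, angles in rad, forces in N, time in s.
With the tool pointing down it reaches from about 0.425 to 0.8 m from the base axis. Payload 8.3 kg.
Tool frame: the origin (TCP) lies midway between the tips of the shut fingers; the grasp point (between the pads) lies 19 mm behind it; z points along the fingers, y is the line along which they close (so a half turn about z gives the same grasp; the last joint's range is limited). The gripper opens to 85 mm and grips with 20 to 120 N. Pads are 22 mm wide; open, the fingers measure 114 mm over their backs; the gripper's body (76 mm by 85 mm) begins 54 mm behind the grasp point. The pads swing forward as they close: fully open they stand 13 mm farther back than shut.
Start: joints at [-1.193, 0.383, 0.016, 1.37, -0.006, 1.388, -0.046], TCP at [0.267, 0.565, 0.231] pointing down, gripper open.
Joint ranges: [-2.95, 2.95], [-0.25, 2.06], [-1.52, 1.56], [0.18, 2.33], [-1.44, 4.58], [0.02, 2.06], [-3.01, 3.01]. Speed limits (rad/s): [2.39, 2.39, 3.01, 3.01, 3.14, 3.14, 3.14].

INTERFACE

Orientations are given as a unit quaternion [x, y, z, w].
In Python, from rig import * gives the robot as it stands.
- The arm moves only by the shell command python3 -m jog 'ROWS' [FORCE]. ROWS is a JSON object of lists of equal length, an entry for each row: "jaw": the opening, from 0 (shut) to 1 (fully open); "dp": the shift along the tool's x, y, z in m, a list of three; "turn": the turn, a rotation vector about the tool's x, y, z in degrees, a list of three. In form: {"jaw": [jaw, ...], "dp": [[dx, dy, dz], ...], "turn": [[wx, wy, wz], ...]}. A call has 1 to 20 rows; each row shifts and turns the commanded pose from where the row before left it, along the tool's axes as they then stand; what a row does not reach is not made up. A row lasts 1/8 s, in which the tool goes at most 62.5 mm and 10.7 degrees, less where a joint would pass 70% of its speed; a pose out of reach is approached as far as the arm can. A call with a gripper value outside its range is refused whole. The fingers move at their own pace and stop on an object; FORCE is the grip in N (left out, the last holds). Time passes only in rows, so rows that do not move let the fingers close. It gives the time, the measured TCP pose, the force, the opening and the grip force at its end, in the units of the state.
- read_state(): the state, without advancing time (a new reading comes with each control period).
- capture(name): name is "side" or "top"; returns the picture (420x560x3 uint8, red, green, blue); there is no depth.
- camera_params(name): a dict with "fov_y" (degrees; the focal length in pixels is half the picture's height over the tangent of half this angle, whatever the lens; pixels are square), "cx", "cy" (the principal point, pixels), "eye" and "orientation" of the camera in the world. Camera axes: x right, y down, z forward; pixel columns grow to the right and rows downward; lengths in m; the calibration is good to about 2 mm. A picture is of the moment at which its call begins. camera_params takes no time and is no camera call.
- finish_job(): hands the job in; it is judged then, once.
The state is a dict: "time": time; "q": joint angles; "joint_vel": joint speeds; "tau": joint torques, N m; "position": TCP position; "tcp_rot": TCP orientation; "force": force on the tool from outside, world axes, zero at the start; "ft_torque": the same for the moment, N m; "gripper_width": finger opening in m; "grasp_force": force on a finger pad.
Only numpy, scipy, OpenCV 4.12 (cv2) and the standard library are available. Lean on these libraries where they do the work, as an engineer would, in place of code of your own. Each camera call takes 0.05 s, during which the arm holds its last target. There are 200 camera calls.

TASK

The back gauge of the stack cutter has just been adjusted and wants checking: pick up the steel engineer's square, stand it with its thick stock flat on the cutter bed and its blade upright, just short of the gauge's working face (the face towards the knife), then slide it along the bed up to the gauge, without ramming it, until the stock lies flat on the bed and the back edge of the blade lies against the gauge. Finish while still holding the square in the gripper and pressing it lightly into that corner, at right angles to the gauge. Leave the card pack, the jogging block and the calculator where they are.

Things in the scene. Friction and masses are not known exactly. Their poses are not given: they have to be found in the camera images.
- square: steel square, 0.3-0.6 kg, stands on its stock on the bench. Dark stock 110 long, 16 thick, 26 tall; bright blade 24 wide, 4 thick, rising from one end to 150 above the underside. Origin: heel (outer corner under the blade), mid-thickness, underside. x along the stock away from the blade, y across thickness, z up. Heel end and blade's back edge are flush at x=0. Grip across the stock, x about 72
- square_toe (a point): point on the square: underside of the stock at its free end, 110 mm from the heel along the square's x; axes as the square's
- square_edge (a point): point on the square: back edge of the blade, 65 mm straight above the heel; axes as the square's
- bed: flat steel rear bed of the cutter, 430 (x) by 500 (y), fixed, level, 70 above the bench. Origin: middle of its top; y points to the knife arch, z up. A 12 mm slot runs along y at x=0; side guides 24 high have inner faces at x=-215 and +215. The arch begins at y=250 and is about 390 high above the bench, with a raised lever at smaller x
- back_gauge: aluminium back gauge standing across the bed, 400 long (x), 76 high, rigid, locked. Origin: foot of its working face, in the middle, at bed height; x along the face, y straight out of the face towards the knife (the square goes on this side), z up. A carriage with screws is behind it
- card_pack: wrapped pack of cut cards, brown kraft wrap with an orange band, 105 (x) by 148 (y) by 55 high, resting on the bed between the gauge and the knife, in the half of larger x; origin at the middle of its underside. To be left alone.
- jogging_block: wooden jogging block with a grip on top, 140 (x) by 60 (y) by 60 high, resting on the bed close to the knife arch, in the half of smaller x; origin at the middle of its underside. To be left alone.
- calculator: black desk calculator, 100 by 150 by 20, lying on the bench; origin at the middle of its underside. To be left alone.
There are look-alikes about, which are no part of the job. What is shaped like the square but yellow is not meant.

How it is judged:
By the outcome, as a careful person would: the job done as asked, in the order asked, and still so for the second after the job is handed in, while the arm keeps its last pose, push and grip.
It also fails if it takes over 45 s, if anything falls off the work surface, if the arm or the gripper's body presses on something with over 40 N, if the wrist force passes 120 N, or if a joint passes its speed limit or range.

## Working session

There is one attempt and no reset: what is moved stays moved. The work goes in short steps, Python scripts to look and compute and a shell command to move; the robot and the scene stay as the last step left them, time stands still between calls to the robot, and variables do not carry over. Pictures are saved under pics/ and viewed, at most 10 in all, crops included, and the job is handed in when it is done.

```bash
mkdir -p pics
python3 - <<'E'
from rig import *
import cv2
for n in("side","top"):
    im=capture(n); cv2.imwrite(f"pics/{n}0.png",im[:,:,::-1]); print(n,camera_params(n))
s=read_state(); print({k:s[k] for k in("time","position","tcp_rot","force","gripper_width")})
E
```

```text
side {'fov_y': 50.822665666593466, 'cx': 280.2832340725346, 'cy': 215.963865721592, 'eye': array([0.08540266, 0.85239877, 0.94654823]), 'orientation': array([-0.19600633,  0.88103312, -0.41810292,  0.10272348])}
top {'fov_y': 51.03401335306806, 'cx': 276.33931621406026, 'cy': 210.0028443533779, 'eye': array([ 0.44481722, -0.09265238,  1.12240466]), 'orientation': array([-0.70408682,  0.70874561, -0.02502   ,  0.03626857])}
{'time': 0.1, 'position': array([0.2664191 , 0.56485618, 0.23034369]), 'tcp_rot': array([ 2.18568801e-01,  9.75821104e-01, -9.06797787e-04, -1.71585038e-04]), 'force': array([ 0.68073638, -0.24783319, -0.15509594]), 'gripper_width': 0.08546444808679311}
```

View pics/side0.png

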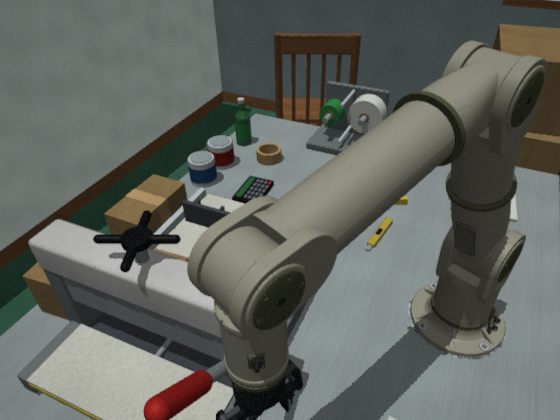

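View pics/top0.png

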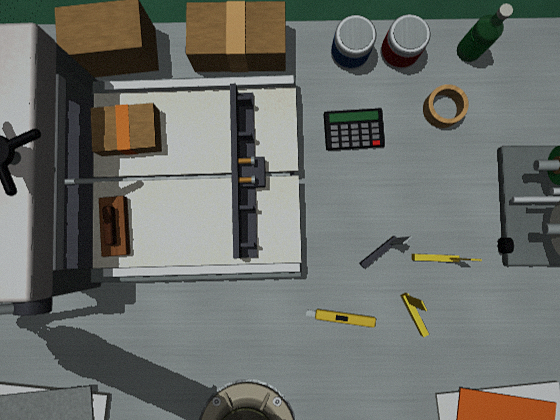

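The top view is unobstructed: image up is world +x and image left is +y. It shows the knife arch at left (cols 0-90), the bed in cols 92-300, rows 83-275, the gauge at col ~235 with its working face on the left, the card pack at (126,128) and the jogging block at (114,225).
Candidates for the square: grey (385,250), yellow look-alike (445,258), yellow look-alike (413,313), and the yellow cutter knife (345,319). I choose the grey one and check it in a crop. The side view shows the arm blocking the square, with the gripper beyond the arch near the red lever.

```bash
cat > h.py <<'E'
import numpy as np, cv2
from rig import *
from scipy.spatial.transform import Rotation as R
def ray(n,uv):
    c=camera_params(n); f=210/np.tan(np.radians(c["fov_y"]/2))
    d=np.array([(uv[0]-c["cx"])/f,(uv[1]-c["cy"])/f,1.]); return c["eye"],R.from_quat(c["orientation"]).apply(d)
def onz(n,uv,z):
    e,d=ray(n,uv); return e+d*(z-e[2])/d[2]
def proj(n,p):
    c=camera_params(n); f=210/np.tan(np.radians(c["fov_y"]/2))
    q=R.from_quat(c["orientation"]).inv().apply(np.array(p)-c["eye"]); return np.array([c["cx"],c["cy"]])+f*q[:2]/q[2]
E
python3 - <<'E'
from h import *
im=cv2.imread("pics/top0.png")
a=cv2.resize(im[225:345,330:490],(800,600),interpolation=cv2.INTER_CUBIC); cv2.imwrite("pics/c1.png",a)
b=cv2.resize(im[75:285,90:310],(628,600),interpolation=cv2.INTER_CUBIC); cv2.imwrite("pics/c2.png",b)
for n,uv,z in [("arch edge L",(92,275),.39),("arch end",(40,303),.39),("pack",(126,128),.125),("block",(114,225),.13),("gaugeA",(232,85),.146),("gaugeB",(234,258),.146),("lever",(30,308),.39),("bedcorner",(304,277),.07),("wheel",(8,155),.45)]:
    print(n,onz("top",uv,z).round(3))
E
```

```text
arch edge L [0.402 0.226 0.39 ]
arch end [0.357 0.311 0.39 ]
pack [0.726 0.272 0.125]
block [0.5   0.292 0.13 ]
gaugeA [0.818 0.022 0.146]
gaugeB [0.424 0.017 0.146]
lever [0.349 0.327 0.39 ]
bedcorner [ 0.377 -0.141  0.07 ]
wheel [0.593 0.338 0.45 ]
```

View pics/c1.png

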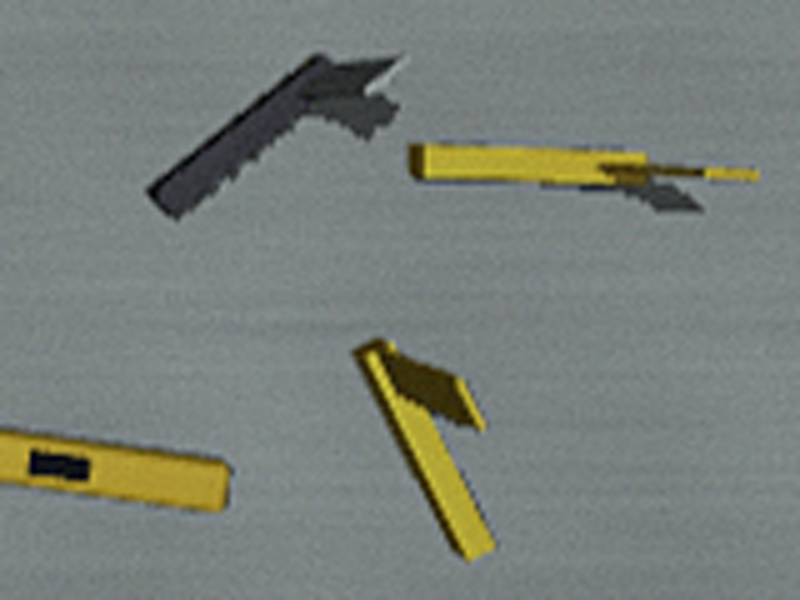

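View pics/c2.png

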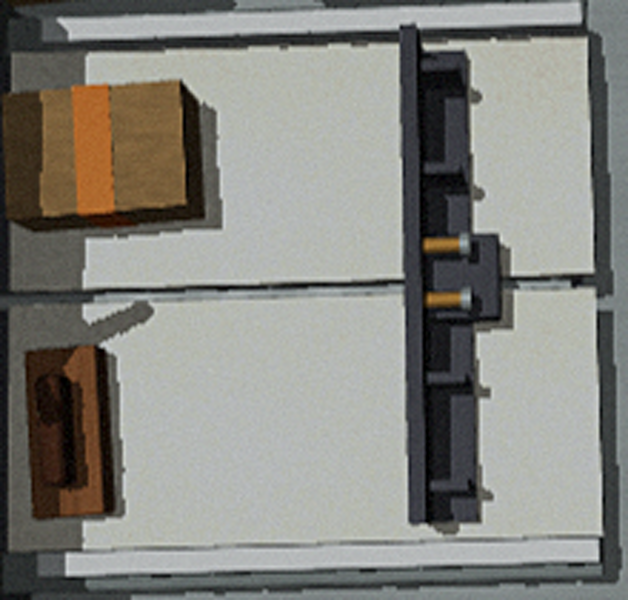

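The crop confirms it: the dark grey stock runs from its free end at px (362,265) to the heel at about (393,237), with a bright blade rising at the heel. The other two squares are yellow. The bed crop shows the gauge face's top edge running from px (230.8,85) to (233.6,258), clear of the pack and block. Next I measure these more precisely.

Run:
```python
from h import *
im=cv2.imread("pics/top0.png"); g=cv2.cvtColor(im,cv2.COLOR_BGR2GRAY).astype(float)
# gauge top edge: bright bed -> dark, subpixel at half level
P=[]
for v in range(92,252,2):
    r=g[v,222:242]; hi=np.median(r[:4]); lo=r[10:14].min(); t=(hi+lo)/2
    i=np.argmax(r<t); P.append((222+i-1+(r[i-1]-t)/(r[i-1]-r[i]),v))
W=np.array([onz("top",p,.146)[:2] for p in P]); 
k=np.polyfit(W[:,0],W[:,1],1); res=W[:,1]-np.polyval(k,W[:,0]); ok=abs(res)<.002
k=np.polyfit(W[ok,0],W[ok,1],1); print("gauge y at x=.52",np.polyval(k,.52),"slope deg",np.degrees(np.arctan(k[0])),ok.sum(),res[ok].std())
# slot
print("slot",onz("top",(200,180),.07),onz("top",(160,181),.07))
# square mask
hsv=cv2.cvtColor(im,cv2.COLOR_BGR2HSV); sub=im[230:275,355:412]
print(g[230:272:2,356:412:2].astype(int))
for n,uv in[("toeA",(359.6,263)),("toeB",(365.6,269)),("heelA",(393.6,236)),("heelB",(390,247.4))]:
    print(n,onz("top",uv,0).round(4),onz("top",uv,.026).round(4))
for uv in[(160,408),(225,372)]: print("lever",onz("side",uv,.35).round(3),onz("side",uv,.5).round(3))
```

```text
** On entry to DLASCL parameter number  4 had an illegal value
 ** On entry to DLASCL parameter number  4 had an illegal value
 ** On entry to DLASCL parameter number  4 had an illegal value
 ** On entry to DLASCL parameter number  4 had an illegal value
 ** On entry to DLASCL parameter number  5 had an illegal value
 ** On entry to DLASCL parameter number  4 had an illegal value<stdin>:7: RuntimeWarning: divide by zero encountered in scalar divide
h.py:8: RuntimeWarning: invalid value encountered in divide
  e,d=ray(n,uv); return e+d*(z-e[2])/d[2]
Traceback (most recent call last):
numpy.linalg.LinAlgError: SVD did not converge in Linear Least Squares
```

```bash
cat > m.py <<'E'
from h import *
def gauge(im):
    g=cv2.cvtColor(im,cv2.COLOR_BGR2GRAY).astype(float); P=[]
    for v in range(92,252,2):
        r=g[v,222:242]; t=(np.median(r[:4])+r[10:14].min())/2; i=np.argmax(r<t)
        if i>2: P.append((222+i-1+(r[i-1]-t)/(r[i-1]-r[i]),v))
    W=np.array([onz("top",p,.146)[:2] for p in P]); ok=abs(W[:,1]-np.median(W[:,1]))<.012
    for _ in range(3):
        k=np.polyfit(W[ok,0],W[ok,1],1); res=W[:,1]-np.polyval(k,W[:,0]); ok=abs(res)<.002
    return k,ok.sum(),res[ok].std()
E
python3 - <<'E'
from m import *
im=cv2.imread("pics/top0.png"); g=cv2.cvtColor(im,cv2.COLOR_BGR2GRAY)
k,n,s=gauge(im); print("gauge y at x=.52",np.polyval(k,.52),"slope deg",np.degrees(np.arctan(k[0])),n,s)
print("slot",onz("top",(200,180),.07),onz("top",(160,181),.07))
print("   ",np.arange(356,412,2))
for v in range(232,274,2): print(v,g[v,356:412:2])
for n,uv in[("toeA",(359.6,263)),("toeB",(365.6,269)),("heelA",(393.6,236)),("heelB",(390,247.4))]:
    print(n,onz("top",uv,0).round(4),onz("top",uv,.026).round(4))
for uv in[(160,408),(225,372)]: print("lever",onz("side",uv,.35).round(3),onz("side",uv,.5).round(3))
E
```

```text
gauge y at x=.52 0.021874044884718037 slope deg 1.2916650701087213 79 0.000326084110449128
slot [0.61066565 0.10837087 0.07      ] [0.60903509 0.20566594 0.07      ]
    [356 358 360 362 364 366 368 370 372 374 376 378 380 382 384 386 388 390
 392 394 396 398 400 402 404 406 408 410]
232 [128 125 127 123 128 126 128 126 125 128 131 131 129 130 130 127 126 134
 133 134 130 134 132 132 132 131 133 130]
234 [129 127 125 128 127 126 130 129 128 132 127 130 130 130 132 125 133 130
 133 138 132 132 129 131 131 125 130 128]
236 [122 125 126 128 129 128 131 127 134 134 130 130 137 127 129 133 132 134
  54  54 122 139 123 114 118 104  90 116]
238 [121 121 121 121 122 119 122 126 124 125 127 129 126 126 130 129 136  35
  46  58  49  28  30  37  39  37 125 142]
240 [126 118 127 128 125 127 129 132 125 129 125 129 127 131 137  99   4  62
  50  41  40  47  51  44  43 133 123 126]
242 [128 128 134 129 129 122 126 123 128 125 128 126 128 131  93  23  60  47
  42  51  52  46  51  41 170 139 123 121]
244 [124 124 125 126 128 124 126 125 124 124 126 130 133  29  37  53  58  35
  22  42  54  53  50  44
[... 1305 characters left out ...]
 129 125 129 122 127]
268 [134 133 135 134  86 113 133 133 132 128 127 132 129 132 123 128 129 134
 130 130 130 128 130 127 127 125 129 124]
270 [133 130 129 130 135 130 128 129 132 130 130 131 127 123 133 129 134 133
 131 137 128 130 129 130 129 132 132 135]
272 [131 129 129 134 128 132 131 133 131 131 134 135 127 130 134 128 134 135
 131 129 130 133 128 131 127 128 124 128]
toeA [ 0.4065 -0.2847  0.    ] [ 0.4074 -0.2802  0.026 ]
toeB [ 0.3914 -0.2995  0.    ] [ 0.3926 -0.2947  0.026 ]
heelA [ 0.4741 -0.3722  0.    ] [ 0.4734 -0.3657  0.026 ]
heelB [ 0.4453 -0.3623  0.    ] [ 0.4453 -0.3561  0.026 ]
lever [0.382 0.648 0.35 ] [0.307 0.699 0.5  ]
lever [0.328 0.561 0.35 ] [0.267 0.634 0.5  ]
```

```bash
python3 -m jog '{"jaw":[1,1,1,1,1,1],"dp":[[0,0,-0.05],[0,0,-0.05],[0,0,-0.05],[0,0,-0.05],[0,0,-0.05],[0,0,-0.05]],"turn":[[0,0,0],[0,0,0],[0,0,0],[0,0,0],[0,0,0],[0,0,0]]}'
```

```text
time: 0.85
position: [0.2644, 0.5608, 0.5203]
tcp_rot: [0.218, 0.976, 0.008, 0.002]
force: [-18.8, -44.6, -4.6]
gripper_width: 0.0853
grasp_force: 0.0
```

The move ended with an unexpected side force, so I check whether it is contact or just inertia before moving on.

Run:
```python
from h import *
im=capture("side"); cv2.imwrite("pics/side1.png",im[:,:,::-1])
s=read_state(); print(s["force"],s["position"],s["q"],s["joint_vel"].round(3) if hasattr(s["joint_vel"],"round") else s["joint_vel"])
```

```text
[2.92885066 2.21537778 6.62531959] [0.26547145 0.5623327  0.52608925] [-1.28180459e+00  4.76253148e-01  2.40436484e-01  5.88253393e-01
 -1.25808742e-01  2.05217776e+00  1.42374050e-03] [ 0.036 -0.056 -0.123  0.081  0.116  0.004 -0.05 ]
```

View pics/side1.png

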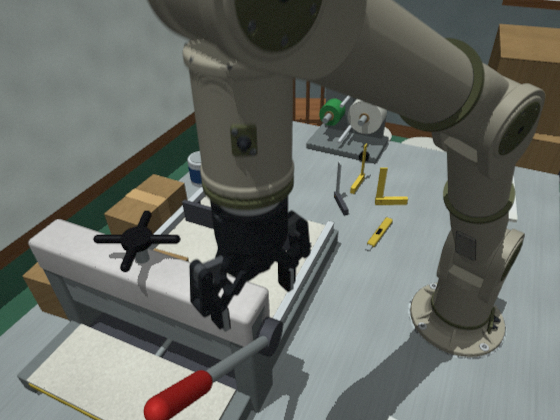

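The residual force is only a few newtons, so it was inertia. In the new side view the gripper is above the arch, the lever runs from (270,335) to its red end at (150,410), and the square is visible with its stock at (342,205) and blade tip at (337,165). I compute its pose now.

Run:
```python
from h import *
g=cv2.imread("pics/top0.png",0).astype(float)
def cross(v,lo,hi,right):
    r=g[v,lo:hi]; c=np.where(r<92)[0]
    i=c[-1] if right else c[0]; j=i+1 if right else i-1
    return lo+i+(j-i)*(92-r[i])/(r[j]-r[i])
L=np.array([onz("top",(cross(v,352,396,0),v),0)[:2] for v in range(240,262)])
Rr=np.array([onz("top",(cross(v,352,390,1),v),.026)[:2] for v in range(252,265)])
def fit(P):
    c=P.mean(0); d=np.linalg.svd(P-c)[2][0]; d*=np.sign(d[1]); return c,d,np.abs((P-c)@[d[1],-d[0]]).max()
cl,dl,e1=fit(L); cr,dr,e2=fit(Rr)
print(np.degrees(np.arctan2(*dl[::-1])),np.degrees(np.arctan2(*dr[::-1])),e1,e2)
d=fit(np.vstack([L-cl,Rr-cr]))[1]; n=np.array([d[1],-d[0]]); print("heading",np.degrees(np.arctan2(d[1],d[0])),"width",(cl-cr)@n)
mid=(cl+cr)/2
# toe extent: silhouette bottom-most edge at z=0
m=(g<92).astype(np.uint8); m[:,:355]=0; m[:,386:]=0; m[:236]=0; m[272:]=0
ys,xs=np.where(m); W=np.array([onz("top",(x,y),0)[:2] for x,y in zip(xs,ys)])
t=(W-mid)@d; s=(W-mid)@n; k=abs(s)<6e-3; toe=t[k].max()+.0005
print("toe",mid+d*toe,"grip74",mid+d*(toe-.036),"heel",mid+d*(toe-.11), "heelpx",proj("top",[*(mid+d*(toe-.11)),.026]))
p=mid+d*(toe-.11)
print("side check heel,toe,tip:",proj("side",[*p,0]),proj("side",[*(p+.11*d),0]),proj("side",[*p,.15]))
s=read_state(); Rm=R.from_quat(s["tcp_rot"]).as_matrix(); print(Rm.round(3)); print(np.degrees(np.arctan2(Rm[1,1],Rm[0,1])))
```

```text
128.0000382651613 128.97982469258613 0.0004833989152855882 0.0016117486150224749
heading 128.15315450861274 width 0.01833206301971444
toe [ 0.40076451 -0.28752968] grip74 [ 0.42300407 -0.31583872] heel [ 0.46871873 -0.37402953] heelpx [397.01131422 237.86604261]
side check heel,toe,tip: [335.98239624 197.12880202] [346.17175732 215.91513729] [338.75425267 161.30191698]
[[-0.905  0.426  0.014]
 [ 0.426  0.904  0.03 ]
 [ 0.     0.033 -0.999]]
64.79369388171551
```

```bash
python3 -m jog '{"jaw":[1,1,1,1,1,1,1,1,1,1,1,1],"dp":[[-0.029,-0.023,0.002],[-0.029,-0.023,0.002],[-0.029,-0.023,0.002],[-0.029,-0.023,0.005],[-0.029,-0.023,0.005],[-0.029,-0.023,0.005],[-0.029,-0.023,0.005],[-0.029,-0.023,0.005],[-0.029,-0.023,0.005],[-0.029,-0.023,0.005],[-0.029,-0.023,0.005],[0,0,0]],"turn":[[0,0,0],[0,0,0],[0,0,0],[0,0,0],[0,0,0],[0,0,0],[0,0,0],[0,0,0],[0,0,0],[0,0,0],[0,0,0],[0,0,0]]}'
cat > st.py <<'E'
from h import *
import sys
def where(target=None,head=None):
    s=read_state(); Rm=R.from_quat(s["tcp_rot"]).as_matrix()
    print("t",s["time"],"p",np.round(s["position"],4),"F",np.round(s["force"],1),"M",np.round(s["ft_torque"],2),"w",round(s["gripper_width"],4),"q",np.round(s["q"],2))
    hy=np.degrees(np.arctan2(Rm[1,1],Rm[0,1])); print("tilt z",Rm[:,2].round(4),"y heading",round(hy,2))
    if target is not None: print("dp tool",(Rm.T@(np.array(target)-s["position"])).round(4))
    if head is not None:
        G=np.array([[np.sin(np.radians(head)),np.cos(np.radians(head)),0],[-np.cos(np.radians(head)),np.sin(np.radians(head)),0],[0,0,-1]]).T
        c=np.radians(head); y=np.array([np.cos(c),np.sin(c),0]); z=np.array([0,0,-1.]); G=np.stack([np.cross(y,z),y,z],1)
        print("turn tool deg",np.degrees(R.from_matrix(Rm.T@G).as_rotvec()).round(2))
        if target is not None: print("dp in goal axes",(G.T@(np.array(target)-s["position"])).round(4))
if __name__=="__main__":
    a=[float(x) for x in sys.argv[1:]]; where(a[:3],a[3])
E
python3 st.py 0.423 -0.316 0.10 38.15
```

```text
time: 2.4
position: [0.4461, 0.1925, 0.4694]
tcp_rot: [0.222, 0.975, 0.007, 0.002]
force: [0.1, -0.1, 0.3]
gripper_width: 0.0854
grasp_force: 0.0
t 2.4 p [0.4461 0.1925 0.4694] F [ 0.1 -0.1  0.3] M [-0.01 -0.01 -0.03] w 0.0854 q [-0.87  0.07  0.44  1.24 -0.04  1.83  0.69]
tilt z [ 0.0064  0.0132 -0.9999] y heading 64.4
dp tool [-0.1989 -0.4739  0.3624]
turn tool deg [ 0.83 -0.19 26.25]
dp in goal axes [-0.3856 -0.3322  0.3694]
```

```bash
python3 -m jog '{"jaw":[1,1,1,1,1,1,1,1,1,1,1,1,1,1,1,1,1,1],"dp":[[-0.0153,-0.0365,0.014],[-0.0153,-0.0365,0.014],[-0.0153,-0.0365,0.014],[-0.0153,-0.0365,0.014],[-0.0153,-0.0365,0.014],[-0.0153,-0.0365,0.014],[-0.0153,-0.0365,0.014],[-0.0153,-0.0365,0.014],[-0.0153,-0.0365,0.014],[-0.0153,-0.0365,0.014],[-0.0153,-0.0365,0.014],[-0.0153,-0.0365,0.014],[-0.0153,-0.0365,0.014],[0,0,0],[0,0,0],[0,0,0],[0,0,0],[0,0,0]],"turn":[[0,0,0],[0,0,0],[0,0,0],[0,0,0],[0,0,0],[0,0,0],[0,0,0],[0,0,0],[0,0,0],[0,0,0],[0,0,0],[0,0,0],[0,0,0],[0.2,0,6.6],[0.2,0,6.6],[0.2,0,6.6],[0.2,0,6.5],[0,0,0]]}'
python3 st.py 0.423 -0.316 0.10 38.15
```

```text
time: 4.65
position: [0.4244, -0.3146, 0.2799]
tcp_rot: [0.434, 0.901, 0.001, -0.002]
force: [0.3, -0.2, 0.4]
gripper_width: 0.0854
grasp_force: 0.0
t 4.65 p [ 0.4244 -0.3146  0.2799] F [ 0.3 -0.2  0.4] M [-0.01 -0.02  0.04] w 0.0854 q [-0.35  0.26  1.13  1.58 -0.24  1.45  1.48]
tilt z [-0.0028  0.0034 -1.    ] y heading 38.58
dp tool [-0.001  -0.002   0.1799]
turn tool deg [-0.   -0.25  0.43]
dp in goal axes [-0.0003 -0.002   0.1799]
```

```bash
python3 -m jog '{"jaw":[1,1,1,1,1,1],"dp":[[-0.001,-0.002,0.04],[0,0,0.04],[0,0,0.04],[0,0,0.04],[0,0,0.035],[0,0,0]],"turn":[[0,-0.25,0.4],[0,0,0],[0,0,0],[0,0,0],[0,0,0],[0,0,0]]}'
python3 st.py 0.423 -0.316 0.004 38.15
python3 - <<'E'
from h import *
a=capture("side")[:,:,::-1]; b=capture("top")[:,:,::-1]
x=cv2.resize(a[100:240,280:420],(400,400),interpolation=cv2.INTER_CUBIC); y=cv2.resize(b[200:300,340:440],(400,400),interpolation=cv2.INTER_CUBIC)
cv2.imwrite("pics/g1.png",np.hstack([x,y]))
E
```

```text
time: 5.4
position: [0.4216, -0.316, 0.0831]
tcp_rot: [0.437, 0.9, 0.0, -0.002]
force: [-0.4, -0.1, 0.2]
gripper_width: 0.0855
grasp_force: 0.0
t 5.4 p [ 0.4216 -0.316   0.0831] F [-0.4 -0.1  0.2] M [-0.01  0.    0.04] w 0.0855 q [-0.21  0.46  1.    1.86 -0.44  1.07  1.63]
tilt z [-0.0039  0.0021 -1.    ] y heading 38.2
dp tool [-0.0012  0.0013  0.0791]
turn tool deg [-0.1  -0.23  0.05]
dp in goal axes [-0.0009  0.0011  0.0791]
```

View pics/g1.png

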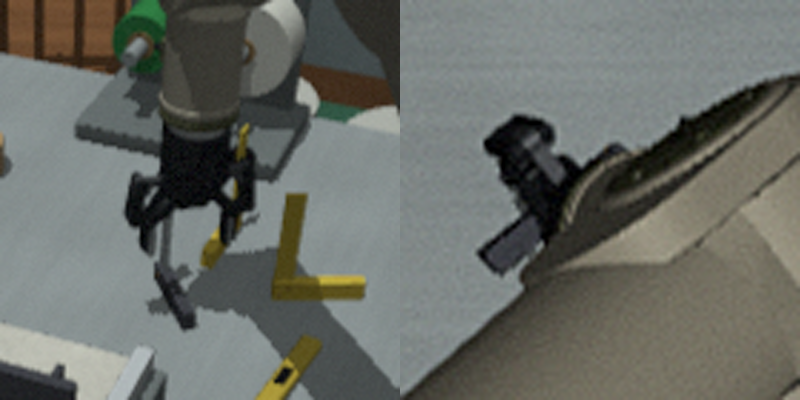

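The left panel (side view) shows the fingers straddling the grey stock at (175,290), with the blade beside the gripper. The right panel (top view) shows the toe sticking out centred between the fingers, and the yellow square clear. I descend and grip.

```bash
python3 -m jog '{"jaw":[1,1,1,1,1,1],"dp":[[-0.001,0.001,0.02],[0,0,0.02],[0,0,0.02],[0,0,0.01],[0,0,0.009],[0,0,0]],"turn":[[0,-0.2,0],[0,0,0],[0,0,0],[0,0,0],[0,0,0],[0,0,0]]}'
python3 st.py 0.423 -0.316 0.004 38.15
```

```text
time: 6.25
position: [0.4241, -0.3179, 0.0058]
tcp_rot: [0.438, 0.899, -0.001, 0.001]
force: [-0.6, -0.4, 0.1]
gripper_width: 0.0855
grasp_force: 0.0
t 6.25 p [ 0.4241 -0.3179  0.0058] F [-0.6 -0.4  0.1] M [0.06 0.02 0.01] w 0.0855 q [-0.12  0.57  0.9   1.91 -0.55  0.93  1.71]
tilt z [ 0.0019 -0.0028 -1.    ] y heading 38.04
dp tool [0.0022 0.0003 0.0018]
turn tool deg [-0.01  0.19 -0.11]
dp in goal axes [0.0022 0.0003 0.0018]
```

```bash
python3 -m jog '{"jaw":[1,0.5,0,0,0,0,0,0],"dp":[[0.003,0,0.001],[0,0,0],[0,0,0],[0,0,0],[0,0,0],[0,0,0],[0,0,0],[0,0,0]],"turn":[[0,0.2,0],[0,0,0],[0,0,0],[0,0,0],[0,0,0],[0,0,0],[0,0,0],[0,0,0]]}' 80
python3 st.py 0.423 -0.316 0.004 38.15
```

```text
time: 7.25
position: [0.4229, -0.3156, 0.0057]
tcp_rot: [0.438, 0.899, 0.0, 0.001]
force: [-1.0, 2.2, 4.8]
gripper_width: 0.0144
grasp_force: 78.9
t 7.25 p [ 0.4229 -0.3156  0.0057] F [-1.   2.2  4.8] M [0.32 0.1  0.05] w 0.0144 q [-0.13  0.57  0.9   1.92 -0.55  0.93  1.71]
tilt z [ 1.3e-03 -2.0e-04 -1.0e+00] y heading 38.06
dp tool [-0.0004 -0.0002  0.0017]
turn tool deg [ 0.05  0.06 -0.09]
dp in goal axes [-0.0004 -0.0002  0.0017]
```

```bash
python3 -m jog '{"jaw":[0,0,0,0,0,0,0,0],"dp":[[0,0,-0.01],[0,0,-0.025],[0,0,-0.04],[0,0,-0.04],[0,0,-0.04],[0,0,-0.04],[0,0,-0.02],[0,0,0]],"turn":[[0,0,0],[0,0,0],[0,0,0],[0,0,0],[0,0,0],[0,0,0],[0,0,0],[0,0,0]]}'
python3 st.py 0.515 0.130 0.215 1.29
```

```text
time: 8.25
position: [0.4226, -0.316, 0.2215]
tcp_rot: [0.438, 0.899, 0.0, 0.001]
force: [0.3, 1.4, -3.7]
gripper_width: 0.0141
grasp_force: 78.5
t 8.25 p [ 0.4226 -0.316   0.2215] F [ 0.3  1.4 -3.7] M [ 0.11  0.06 -0.02] w 0.0141 q [-0.33  0.29  1.12  1.69 -0.27  1.33  1.5 ]
tilt z [ 2.9e-03 -9.0e-04 -1.0e+00] y heading 38.03
dp tool [0.2944 0.3475 0.0063]
turn tool deg [ 0.14  0.11 36.74]
dp in goal axes [0.4438 0.1024 0.0065]
```

```bash
python3 -m jog '{"jaw":[0,0,0,0,0,0,0,0,0,0,0,0,0,0,0,0,0,0,0,0],"dp":[[0,0,0],[0,0,0],[0,0,0],[0,0,0],[0,0,0],[0,0,0],[0.02,0.005,0],[0.037,0.0085,0],[0.037,0.0085,0],[0.037,0.0085,0],[0.037,0.0085,0],[0.037,0.0085,0],[0.037,0.0085,0],[0.037,0.0085,0],[0.037,0.0085,0],[0.037,0.0085,0],[0.037,0.0085,0],[0.037,0.0085,0],[0.017,0.004,0],[0,0,0]],"turn":[[0,0,6],[0,0,6],[0,0,6],[0,0,6],[0,0,6],[0,0,6.7],[0,0,0],[0,0,0],[0,0,0],[0,0,0],[0,0,0],[0,0,0],[0,0,0],[0,0,0],[0,0,0],[0,0,0],[0,0,0],[0,0,0],[0,0,0],[0,0,0]]}'
python3 st.py 0.515 0.130 0.085 1.29
python3 - <<'E'
from h import *
a=capture("side")[:,:,::-1]; b=capture("top")[:,:,::-1]; cv2.imwrite("pics/s2.png",a); cv2.imwrite("pics/t2.png",b)
x=cv2.resize(a[130:330,100:300],(400,400),interpolation=cv2.INTER_CUBIC); y=cv2.resize(b[100:300,110:310],(400,400),interpolation=cv2.INTER_CUBIC)
cv2.imwrite("pics/g2.png",np.hstack([x,y]))
E
```

```text
time: 10.75
position: [0.514, 0.1312, 0.2192]
tcp_rot: [0.698, 0.716, -0.001, 0.0]
force: [-0.8, -0.8, -2.6]
gripper_width: 0.0142
grasp_force: 78.3
t 10.75 p [0.514  0.1312 0.2192] F [-0.8 -0.8 -2.6] M [-0.06 -0.02 -0.02] w 0.0142 q [-1.33  0.43  1.34  1.69 -0.43  1.37  0.11]
tilt z [-6.0e-04 -1.9e-03 -1.0e+00] y heading 1.43
dp tool [-0.001   0.001   0.1342]
turn tool deg [-0.04  0.11  0.14]
dp in goal axes [-0.0013  0.0009  0.1342]
```

View pics/g2.png

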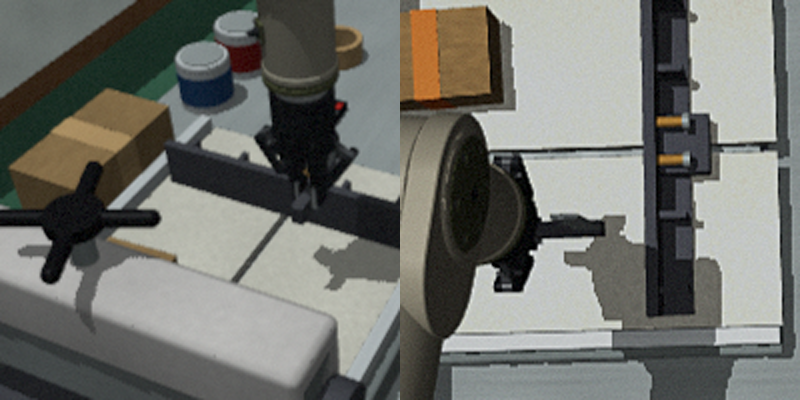

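The left panel shows the square held upright over the near half of the bed, off the slot. The right panel shows the stock pointing at the gauge, with its heel end at top px ~(212,215) and the gauge face at col ~233, and the pack is well clear. I lower it to just above the bed, about 15 mm short of the face.

```bash
python3 -m jog '{"jaw":[0,0,0,0,0,0,0],"dp":[[-0.003,0,0.015],[-0.004,0,0.03],[-0.004,0,0.03],[-0.004,0,0.03],[-0.004,0,0.02],[0,0,0.009],[0,0,0]],"turn":[[0,0.1,0.1],[0,0,0],[0,0,0],[0,0,0],[0,0,0],[0,0,0],[0,0,0]]}'
python3 st.py 0.515 0.112 0.076 1.29
python3 - <<'E'
from m import *
a=capture("side")[:,:,::-1]; b=capture("top")[:,:,::-1]; cv2.imwrite("pics/s3.png",a); cv2.imwrite("pics/t3.png",b)
x=cv2.resize(a[170:270,200:300],(400,400),interpolation=cv2.INTER_CUBIC); y=cv2.resize(b[170:250,170:250],(400,400),interpolation=cv2.INTER_CUBIC)
cv2.imwrite("pics/g3.png",np.hstack([x,y]))
E
```

```text
time: 11.72
position: [0.5149, 0.1118, 0.0861]
tcp_rot: [0.7, 0.715, 0.001, -0.0]
force: [-0.3, 0.7, -2.9]
gripper_width: 0.0141
grasp_force: 78.3
t 11.725 p [0.5149 0.1118 0.0861] F [-0.3  0.7 -2.9] M [0.13 0.03 0.  ] w 0.0141 q [-1.17  0.55  1.18  1.86 -0.57  1.12  0.24]
tilt z [ 4.0e-04  1.3e-03 -1.0e+00] y heading 1.22
dp tool [0.0002 0.0001 0.0101]
turn tool deg [ 0.02 -0.08 -0.07]
dp in goal axes [0.0002 0.0001 0.0101]
```

View pics/g3.png

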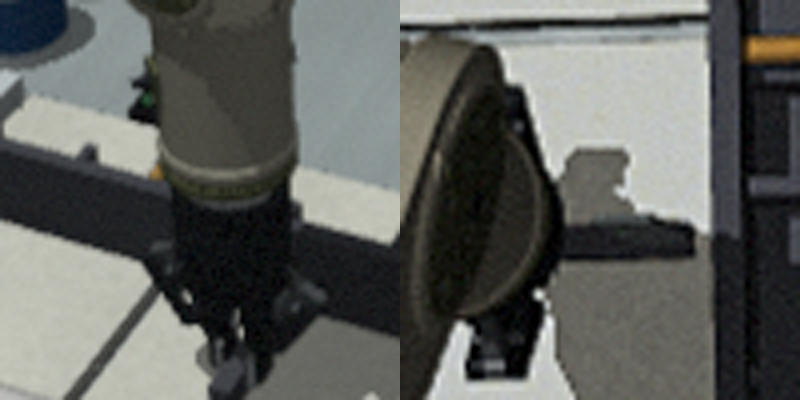

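The right panel shows the stock's heel end at top px ~(229,218), just left of the gauge edge at col ~232. I check the gap and heading numerically.

Run:
```python
from m import *
g=cv2.imread("pics/t3.png",0).astype(float)
for n,z in(("lower",.1055),("upper",.1055)):
    P=[]
    for u in range(205,228):
        c=g[210:228,u]; i=int(np.argmin(c[4:14]))+4; t=72
        if n=="lower":
            j=i
            while j<17 and c[j]<t: j+=1
            P.append((u,210+j-(c[j]-t)/(c[j]-c[j-1])))
        else:
            j=i
            while j>0 and c[j]<t: j-=1
            P.append((u,210+j+(c[j]-t)/(c[j]-c[j+1])))
    W=np.array([onz("top",p,z)[:2] for p in P]); k=np.polyfit(W[:,1],W[:,0],1); r=W[:,0]-np.polyval(k,W[:,1]); ok=abs(r)<.0015; k=np.polyfit(W[ok,1],W[ok,0],1)
    print(n,"heading",90-np.degrees(np.arctan(k[0])),ok.sum(),r[ok].std(),W[0],W[-1])
for v in(216,218,220): print(v,g[v,222:238].astype(int))
print([onz("top",(229,218),z).round(4) for z in(.08,.1055)], gauge(cv2.imread("pics/t3.png")))
```

```text
lower heading 90.8821845327415 23 0.00024224017237960314 [0.50645765 0.08904715] [0.50738312 0.03788974]
upper heading 90.10157815540987 19 0.000720677839460701 [0.52479673 0.08919714] [0.523905   0.03795304]
216 [ 41  35  39  29  25  18  18 110 169 162  95  44  46  52  71  72]
218 [ 30  39  34  30  34  27  31 113 107 103  40  24  22  31  26  23]
220 [ 22  20  22  17  24   9  13  80 109  96  42  23  28  33  25  36]
[array([0.5172, 0.0364, 0.08  ]), array([0.5154, 0.0333, 0.1055])] (array([0.02330761, 0.00959969]), np.int64(76), np.float64(0.00035547129086173856))
```

```bash
python3 -m jog '{"jaw":[0,0,0,0,0,0],"dp":[[0,0,0.004],[0,0,0.003],[0,0,0.0015],[0,0,0.001],[0,0,0.001],[0,0,0]],"turn":[[0,-0.1,-0.1],[0,0,0],[0,0,0],[0,0,0],[0,0,0],[0,0,0]]}'
python3 st.py 0.515 0.112 0.076 1.29
```

```text
time: 12.58
position: [0.515, 0.112, 0.0757]
tcp_rot: [0.699, 0.715, 0.0, 0.0]
force: [-0.3, 0.3, -2.0]
gripper_width: 0.0144
grasp_force: 78.7
t 12.575 p [0.515  0.112  0.0757] F [-0.3  0.3 -2. ] M [ 0.08  0.07 -0.05] w 0.0144 q [-1.16  0.57  1.17  1.87 -0.58  1.1   0.25]
tilt z [ 7.e-04 -2.e-04 -1.e+00] y heading 1.35
dp tool [ 0.      0.     -0.0003]
turn tool deg [0.04 0.02 0.06]
dp in goal axes [ 0.      0.     -0.0003]
```

```bash
python3 -m jog '{"jaw":[0,0,0],"dp":[[0,0,0.001],[0,0,0.001],[0,0,0]],"turn":[[0,0,0],[0,0,0],[0,0,0]]}'
python3 st.py 0.515 0.112 0.076 1.29
```

```text
time: 12.95
position: [0.5151, 0.112, 0.0756]
tcp_rot: [0.699, 0.715, 0.001, -0.0]
force: [-12.5, -0.5, 24.9]
gripper_width: 0.0142
grasp_force: 82.4
t 12.95 p [0.5151 0.112  0.0756] F [-12.5  -0.5  24.9] M [0.01 2.65 0.03] w 0.0142 q [-1.16  0.57  1.17  1.87 -0.59  1.1   0.25]
tilt z [ 2.0e-04  1.6e-03 -1.0e+00] y heading 1.34
dp tool [ 0.     -0.0001 -0.0004]
turn tool deg [ 0.01 -0.09  0.05]
dp in goal axes [ 0.     -0.0001 -0.0004]
```

The stock is on the bed. I ease the down force and slide toward the gauge.

```bash
python3 -m jog '{"jaw":[0,0,0,0,0,0,0,0],"dp":[[0,0,-0.001],[-0.001,0,0],[-0.002,0,0],[-0.002,0,0],[-0.002,0,0],[-0.001,0,0],[-0.001,0,0],[0,0,0]],"turn":[[0,0,0],[0,0,0],[0,0,0],[0,0,0],[0,0,0],[0,0,0],[0,0,0],[0,0,0]]}'
python3 st.py 0.515 0.095 0.076 1.29
```

```text
time: 13.95
position: [0.5163, 0.1046, 0.0757]
tcp_rot: [0.698, 0.716, 0.002, 0.0]
force: [-0.8, 4.8, 5.8]
gripper_width: 0.0142
grasp_force: 79.6
t 13.95 p [0.5163 0.1046 0.0757] F [-0.8  4.8  5.8] M [0.9  0.08 0.04] w 0.0142 q [-1.15  0.56  1.17  1.87 -0.58  1.1   0.27]
tilt z [ 0.0029  0.002  -1.    ] y heading 1.44
dp tool [-0.0096 -0.0016 -0.0003]
turn tool deg [ 0.17 -0.11  0.15]
dp in goal axes [-0.0096 -0.0016 -0.0003]
```

```bash
python3 -m jog '{"jaw":[0,0,0,0,0],"dp":[[-0.0008,0,0],[-0.0008,0,0],[-0.0008,0,0],[-0.0008,0,0],[0,0,0]],"turn":[[0.1,0,0.1],[0,0,0],[0,0,0],[0,0,0],[0,0,0]]}'
python3 st.py 0.515 0.095 0.076 1.29
```

```text
time: 14.58
position: [0.5165, 0.1014, 0.0757]
tcp_rot: [0.699, 0.715, 0.001, -0.0]
force: [-0.5, 5.3, 5.2]
gripper_width: 0.0142
grasp_force: 79.5
t 14.575 p [0.5165 0.1014 0.0757] F [-0.5  5.3  5.2] M [ 1.02  0.01 -0.03] w 0.0142 q [-1.14  0.56  1.17  1.87 -0.58  1.1   0.27]
tilt z [ 0.0012  0.0019 -1.    ] y heading 1.34
dp tool [-0.0064 -0.0016 -0.0004]
turn tool deg [ 0.07 -0.11  0.05]
dp in goal axes [-0.0064 -0.0016 -0.0003]
```

```bash
python3 -m jog '{"jaw":[0,0,0,0,0],"dp":[[-0.0007,0,0],[-0.0007,0,0],[-0.0007,0,0],[-0.0007,0,0],[0,0,0]],"turn":[[0,0,0],[0,0,0],[0,0,0],[0,0,0],[0,0,0]]}'
python3 st.py 0.515 0.095 0.076 1.29
```

```text
time: 15.2
position: [0.5165, 0.0987, 0.0757]
tcp_rot: [0.699, 0.715, 0.001, -0.0]
force: [-0.1, 5.9, 5.2]
gripper_width: 0.0144
grasp_force: 79.5
t 15.2 p [0.5165 0.0987 0.0757] F [-0.1  5.9  5.2] M [ 1.06  0.06 -0.01] w 0.0144 q [-1.14  0.56  1.17  1.88 -0.58  1.1   0.28]
tilt z [ 0.0012  0.002  -1.    ] y heading 1.35
dp tool [-0.0037 -0.0016 -0.0003]
turn tool deg [ 0.07 -0.11  0.06]
dp in goal axes [-0.0037 -0.0016 -0.0003]
```

```bash
python3 -m jog '{"jaw":[0,0,0,0,0],"dp":[[-0.0006,0,0],[-0.0006,0,0],[-0.0006,0,0],[-0.0006,0,0],[0,0,0]],"turn":[[0,0,0],[0,0,0],[0,0,0],[0,0,0],[0,0,0]]}'
python3 st.py 0.515 0.095 0.076 1.29
```

```text
time: 15.82
position: [0.5165, 0.0966, 0.0757]
tcp_rot: [0.699, 0.715, 0.001, -0.0]
force: [0.1, 6.6, 5.7]
gripper_width: 0.0141
grasp_force: 79.5
t 15.825 p [0.5165 0.0966 0.0757] F [0.1 6.6 5.7] M [ 1.15  0.05 -0.04] w 0.0141 q [-1.14  0.56  1.17  1.88 -0.58  1.1   0.28]
tilt z [ 0.0011  0.0023 -1.    ] y heading 1.36
dp tool [-0.0016 -0.0016 -0.0003]
turn tool deg [ 0.07 -0.13  0.07]
dp in goal axes [-0.0016 -0.0016 -0.0003]
```

```bash
python3 -m jog '{"jaw":[0,0,0,0],"dp":[[-0.0006,0,0],[-0.0006,0,0],[-0.0006,0,0],[0,0,0]],"turn":[[0,0,0],[0,0,0],[0,0,0],[0,0,0]]}'
python3 st.py 0.515 0.095 0.076 1.29
```

```text
time: 16.32
position: [0.5165, 0.0966, 0.0757]
tcp_rot: [0.698, 0.716, 0.002, -0.001]
force: [-1.2, 10.5, 7.1]
gripper_width: 0.0142
grasp_force: 79.7
t 16.325 p [0.5165 0.0966 0.0757] F [-1.2 10.5  7.1] M [ 2.21  0.15 -0.18] w 0.0142 q [-1.13  0.56  1.17  1.88 -0.58  1.1   0.28]
tilt z [ 8.0e-04  4.3e-03 -1.0e+00] y heading 1.45
dp tool [-0.0015 -0.0016 -0.0004]
turn tool deg [ 0.05 -0.25  0.16]
dp in goal axes [-0.0015 -0.0016 -0.0003]
```

The blade has reached the gauge: y stopped at 0.0966 and the force is rising. I remove the small pitch that would lift the toe and add slight down pressure.

```bash
python3 -m jog '{"jaw":[0,0,0,0],"dp":[[0,0,0.0002],[0,0,0.0002],[0,0,0],[0,0,0]],"turn":[[0,-0.2,0.1],[0,-0.2,0.1],[0,0,0],[0,0,0]]}'
python3 st.py 0.515 0.095 0.076 1.29
python3 - <<'E'
from m import *
a=capture("side")[:,:,::-1]; b=capture("top")[:,:,::-1]; cv2.imwrite("pics/s4.png",a); cv2.imwrite("pics/t4.png",b)
x=cv2.resize(a[170:270,200:300],(400,400),interpolation=cv2.INTER_CUBIC); y=cv2.resize(b[170:250,170:250],(400,400),interpolation=cv2.INTER_CUBIC)
cv2.imwrite("pics/g4.png",np.hstack([x,y]))
E
```

```text
time: 16.82
position: [0.5165, 0.0965, 0.0756]
tcp_rot: [0.699, 0.715, -0.001, 0.001]
force: [-2.9, 10.8, 12.1]
gripper_width: 0.0142
grasp_force: 80.6
t 16.825 p [0.5165 0.0965 0.0756] F [-2.9 10.8 12.1] M [2.34 0.64 0.14] w 0.0142 q [-1.14  0.56  1.17  1.88 -0.58  1.1   0.28]
tilt z [ 9.0e-04 -2.3e-03 -1.0e+00] y heading 1.25
dp tool [-0.0015 -0.0016 -0.0004]
turn tool deg [ 0.05  0.13 -0.04]
dp in goal axes [-0.0015 -0.0016 -0.0004]
```

View pics/g4.png

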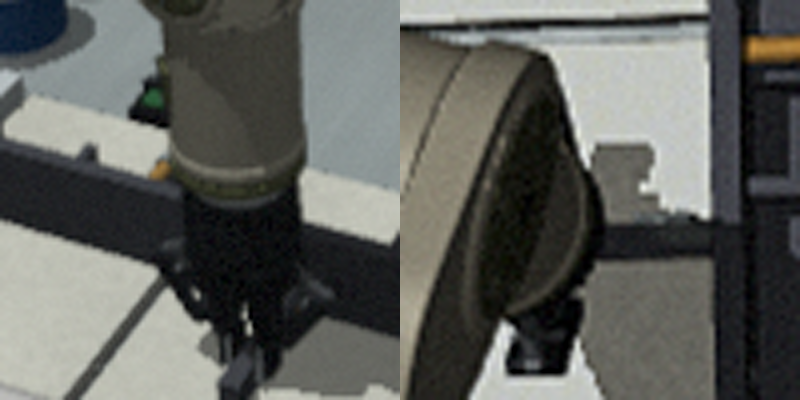

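Top view: the stock's heel end now runs right under the gauge's face edge (px ~232,218). The side view shows the stock upright on the bed. I add a little more push into the corner and check that it holds.

```bash
python3 -m jog '{"jaw":[0,0,0,0,0,0],"dp":[[-0.0006,0,0],[-0.0006,0,0],[-0.0006,0,0],[0,0,0],[0,0,0],[0,0,0]],"turn":[[0,0,0],[0,-0.1,0],[0,0,0],[0,0,0],[0,0,0],[0,0,0]]}'
python3 st.py 0.515 0.095 0.076 1.29
```

```text
time: 17.68
position: [0.5166, 0.0965, 0.0756]
tcp_rot: [0.699, 0.715, -0.0, 0.001]
force: [-3.7, 15.5, 12.5]
gripper_width: 0.0144
grasp_force: 80.5
t 17.675 p [0.5166 0.0965 0.0756] F [-3.7 15.5 12.5] M [3.43 0.74 0.  ] w 0.0144 q [-1.14  0.56  1.17  1.88 -0.58  1.1   0.28]
tilt z [ 7.e-04 -2.e-03 -1.e+00] y heading 1.33
dp tool [-0.0014 -0.0016 -0.0004]
turn tool deg [0.04 0.11 0.04]
dp in goal axes [-0.0014 -0.0016 -0.0004]
```

```bash
python3 -c "
from rig import *
print(finish_job())"
```

```text
the job is handed in; nothing more can be done
None
```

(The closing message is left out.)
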